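Change the batch in the battery charger and start it

ROBOT

A 7-joint arm with a two-finger parallel gripper is mounted at the origin on the work surface. World frame = base frame: x ahead of the robot, y to its left, z up, the work surface at z = 0. Lengths are in mm, angles in rad, forces in N, time in s.
With the tool pointing down it reaches from about 400 to 900 mm from the base axis. Payload 5.6 kg.
Tool frame: the origin (TCP) lies between the finger pads, 19 mm behind the fingertips; this is the grasp point; z points along the fingers, y is the line along which they close (so a half turn about z gives the same grasp; the last joint's range is limited). The gripper opens to 92 mm and grips with 3 to 60 N. Pads are 20 mm wide; open, the fingers measure 128 mm over their backs; the gripper's body (75 mm by 189 mm) begins 69 mm behind the grasp point.
Start: joints at [1.136, 0.468, -0.012, 1.603, 0.006, 1.071, -0.056], TCP at [248.165, -600.768, 233.292] pointing down, gripper open.
Joint ranges: [-2.53, 2.53], [-0.31, 2.02], [-1.57, 1.55], [0.28, 2.44], [-1.29, 4.43], [0.15, 1.84], [-2.92, 2.92]. Speed limits (rad/s): [2.57, 2.57, 3.14, 3.14, 3.14, 3.14, 3.14].

INTERFACE

Orientations are given as a rotation vector (axis times angle).
In Python, from cell import robot, grip, kin, viewer gives the robot as it stands. Calls block until the motion is done:
- robot.movep(position, orientation): joint-space move of the TCP to a pose.
- robot.servo_line(position, feed=150, rotation=None): straight line of the TCP; rotation=None keeps the orientation; feed is the mean speed in mm/s.
- robot.goto_joints(angles): joint-space move.
- grip(opening, newtons=None): opening from 0.0 (shut) to 1.0 (fully open); newtons is the grip in N (None keeps the last); returns when the fingers have stopped.
- robot.hold(seconds).
- kin.ik(position, orientation): joint angles nearest the present ones, or None.
- robot.observe(): the state.
- viewer.read_camera(name): name is "side" or "top" or "wrist"; returns the picture (384x512x3 uint8, red, green, blue); there is no depth.
- viewer.camera_info(name): a dict with "camera_matrix" (3x3 intrinsics, pixels), "R" (3x3) and "t" (3): a world point X has camera coordinates R X + t. Camera axes: x right, y down, z forward; pixel columns grow to the right and rows downward; lengths in mm; the calibration is good to about 2 mm. The wrist camera is an equidistant fisheye: a pixel r from the principal point sees the ray r / f radians off the axis. A picture is of the moment at which its call begins: read the wrist's pose just before it. camera_info takes no time and is no camera call; for the wrist camera it gives the pose at the moment of the call.
A pose or a line that the arm cannot do raises robot.IKError and nothing moves.
- robot.job_done(): hands the job in; it is judged then, once.
Trained networks look in the newest picture that a camera, given by its name, has taken for a name from the list of things; names that differ only in an ending like _2 or _b are one class to them, and where a whole thing is asked for, a point or a joint stands for the part that bears it (a point fixed in the world has none). Each returns a list of dicts, best first, with "confidence" (0 to 1); they miss things now and then, are a little off and sometimes report something else, mostly with a low value. They report only what shows in the picture. A call takes as long as a camera call. They do not tell look-alikes from the thing itself.
- viewer.silhouettes(name, camera): "mask" (384x512 bool, what is visible of it).
- viewer.pinpoint(name, camera): "at" ([x, y, z] in mm, in the coordinates of the camera as it stood for that picture, good to about 4 mm: a listed point, or the origin of a listed thing).
The state is a dict: "t": time; "joints": joint angles; "joint_velocities": joint speeds; "joint_torque": joint torques, N m; "tcp_pos": TCP position; "tcp_rot": TCP orientation; "contact_force": force on the tool from outside, world axes, zero at the start; "wrist_torque": the same for the moment, N m; "grip_width": opening from 0.0 (shut) to 1.0 (fully open); "grip_force": force on a finger pad.
Only numpy, scipy, OpenCV 4.12 (cv2) and the standard library are available. Lean on these libraries where they do the work, as an engineer would, in place of code of your own. Each camera call takes 0.05 s, during which the arm holds its last target. There are 200 camera calls.

TASK

Move all the orange tested packs from the charger tray into the yellow outgoing bin, then count exactly three green fresh packs from the blue mat into the tray, each lying down on the tray floor, and leave the other two on the mat. Last of all, turn the charger's start selector clockwise until it clicks over to the green dot and stays there. Leave the other things on the bench as they are.

Things in the scene. Friction and masses are not known exactly. Their poses are not given: they have to be found in the camera images.
- charger: fixed battery charger: open grey tray 204 (x) x 196 (y) mm outside, walls 6 thick and 26 high, floor 6 mm above the table, four black bays at x = +-48, y = +-42 mm, long side along x. Origin: under the tray's centre, on the table. Along its +x side a black console, 45 mm high, x = 102 to 200 mm, carries the start selector at x = 151, y = -35 mm
- selector (a joint): start selector: angle of the grey bar knob on the console, rad; 0 = off (red dot) and grows clockwise seen from above. A spring detent pushes it back until about half way; it then snaps over into the start position (green dot) at 1.2, its stop. Takes about 0.15 N m.
- selector_grip (a point): on the selector's vertical axis, 2 mm below the top of its grip bar; a good TCP position for a grasp from above. The bar is 56 mm long (the point's x, which turns with the knob; along the charger's x when off), 16 mm thick (y), 26 mm high; under it a round skirt of 28 mm radius. Top 87 mm above the table.
- bin: fixed yellow open outgoing bin, 226 mm (x) x 214 mm (y) outside, 45 mm high, walls and floor 6 mm thick; origin under its centre, on the table
- mat: fixed blue work mat, 250 mm (x) x 270 mm (y), 3 mm thick, orange lines along two edges; origin under its centre, on the table
- tested_1: orange (tested) hard-cased battery pack, a rounded block 70 mm long (its x) x 30 mm wide (y) x 20 mm high (z), origin at its centre, black band near one end, pale label, about 90 g. Lies in the charger's tray at the start; two to four are there, absent ones read None from the start
- tested_2: orange (tested) hard-cased battery pack, a rounded block 70 mm long (its x) x 30 mm wide (y) x 20 mm high (z), origin at its centre, black band near one end, pale label, about 90 g. Lies in the charger's tray at the start; two to four are there, absent ones read None from the start
- tested_3: orange (tested) hard-cased battery pack, a rounded block 70 mm long (its x) x 30 mm wide (y) x 20 mm high (z), origin at its centre, black band near one end, pale label, about 90 g. Lies in the charger's tray at the start; two to four are there, absent ones read None from the start
- tested_4: orange (tested) hard-cased battery pack, a rounded block 70 mm long (its x) x 30 mm wide (y) x 20 mm high (z), origin at its centre, black band near one end, pale label, about 90 g. Lies in the charger's tray at the start; two to four are there, absent ones read None from the start
- fresh_1: green (fresh) hard-cased battery pack, a rounded block 70 mm long (its x) x 30 mm wide (y) x 20 mm high (z), origin at its centre, black band near one end, pale label, about 90 g. Lies on the mat at the start; all five are always there
- fresh_2: green (fresh) hard-cased battery pack, a rounded block 70 mm long (its x) x 30 mm wide (y) x 20 mm high (z), origin at its centre, black band near one end, pale label, about 90 g. Lies on the mat at the start; all five are always there
- fresh_3: green (fresh) hard-cased battery pack, a rounded block 70 mm long (its x) x 30 mm wide (y) x 20 mm high (z), origin at its centre, black band near one end, pale label, about 90 g. Lies on the mat at the start; all five are always there
- fresh_4: green (fresh) hard-cased battery pack, a rounded block 70 mm long (its x) x 30 mm wide (y) x 20 mm high (z), origin at its centre, black band near one end, pale label, about 90 g. Lies on the mat at the start; all five are always there
- fresh_5: green (fresh) hard-cased battery pack, a rounded block 70 mm long (its x) x 30 mm wide (y) x 20 mm high (z), origin at its centre, black band near one end, pale label, about 90 g. Lies on the mat at the start; all five are always there
- solder_reel: metal reel of solder, 48 mm across, 40 mm high, standing on the mat among the green packs; origin under its centre; not to be disturbed
- flux_bottle: white bottle with a red cap, 44 mm across, 100 mm high, standing beside the charger's console; origin under its centre; not to be disturbed
Things that resemble listed ones, but are neither listed nor needed, are in the scene too. Leave any purple or red look-alike of the tested_4 alone.

How it is judged (in metres and radians):
On the way, in this order (a step that is already met when the one before it is completed fails the run):
1. every orange pack is in the yellow bin (x of tested_1 in the frame of bin between -0.105 and 0.105 m and y of tested_1 in the frame of bin between -0.1 and 0.1 m and z of each of tested_1, tested_2, tested_3, tested_4 in the frame of bin below 0.05 m and x of tested_2 in the frame of bin between -0.105 and 0.105 m and y of tested_2 in the frame of bin between -0.1 and 0.1 m and x of tested_3 in the frame of bin between -0.105 and 0.105 m and y of tested_3 in the frame of bin between -0.1 and 0.1 m and x of tested_4 in the frame of bin between -0.105 and 0.105 m and y of tested_4 in the frame of bin between -0.1 and 0.1 m), for 0.2 s.
2. exactly three green packs lie on the tray floor and the other two are on the mat, the selector still off (((horizontal distance between each of fresh_1, fresh_2, fresh_3 and charger below 0.11 m and horizontal distance between each of fresh_4, fresh_5 and mat below 0.18 m) or (horizontal distance between each of fresh_1, fresh_2, fresh_4 and charger below 0.11 m and horizontal distance between each of fresh_3, fresh_5 and mat below 0.18 m) or (horizontal distance between each of fresh_1, fresh_2, fresh_5 and charger below 0.11 m and horizontal distance between each of fresh_3, fresh_4 and mat below 0.18 m) or (horizontal distance between each of fresh_1, fresh_3, fresh_4 and charger below 0.11 m and horizontal distance between each of fresh_2, fresh_5 and mat below 0.18 m) or (horizontal distance between each of fresh_1, fresh_3, fresh_5 and charger below 0.11 m and horizontal distance between each of fresh_2, fresh_4 and mat below 0.18 m) or (horizontal distance between each of fresh_1, fresh_4, fresh_5 and charger below 0.11 m and horizontal distance between each of fresh_2, fresh_3 and mat below 0.18 m) or (horizontal distance between each of fresh_1, fresh_5 and mat below 0.18 m and horizontal distance between each of fresh_2, fresh_3, fresh_4 and charger below 0.11 m) or (horizontal distance between each of fresh_1, fresh_4 and mat below 0.18 m and horizontal distance between each of fresh_2, fresh_3, fresh_5 and charger below 0.11 m) or (horizontal distance between each of fresh_1, fresh_3 and mat below 0.18 m and horizontal distance between each of fresh_2, fresh_4, fresh_5 and charger below 0.11 m) or (horizontal distance between each of fresh_1, fresh_2 and mat below 0.18 m and horizontal distance between each of fresh_3, fresh_4, fresh_5 and charger below 0.11 m)) and (horizontal distance between fresh_1 and mat below 0.18 m or (z of fresh_1 in the frame of charger below 0.028 m and angle between the x axis of fresh_1 and the z axis of charger, either way round above 1.4 rad)) and (horizontal distance between fresh_2 and mat below 0.18 m or (z of fresh_2 in the frame of charger below 0.028 m and angle between the x axis of fresh_2 and the z axis of charger, either way round above 1.4 rad)) and (horizontal distance between fresh_3 and mat below 0.18 m or (z of fresh_3 in the frame of charger below 0.028 m and angle between the x axis of fresh_3 and the z axis of charger, either way round above 1.4 rad)) and (horizontal distance between fresh_4 and mat below 0.18 m or (z of fresh_4 in the frame of charger below 0.028 m and angle between the x axis of fresh_4 and the z axis of charger, either way round above 1.4 rad)) and (horizontal distance between fresh_5 and mat below 0.18 m or (z of fresh_5 in the frame of charger below 0.028 m and angle between the x axis of fresh_5 and the z axis of charger, either way round above 1.4 rad)) and value of joint selector below 0.4 rad), for 0.2 s.
3. the selector has clicked over to the start position (value of joint selector above 1 rad), for 0.2 s.
At the end, for the whole second after the job is handed in: All orange packs in the yellow bin; exactly three green packs on the tray floor (centre under 28 mm up, level within 10 degrees), the other two within 18 cm of the mat's centre; all at rest (under 3 cm/s); selector past its detent (over 1.0 rad); other things moved at most 5 cm (all of step 1 and ((horizontal distance between each of fresh_1, fresh_2, fresh_3 and charger below 0.11 m and horizontal distance between each of fresh_4, fresh_5 and mat below 0.18 m) or (horizontal distance between each of fresh_1, fresh_2, fresh_4 and charger below 0.11 m and horizontal distance between each of fresh_3, fresh_5 and mat below 0.18 m) or (horizontal distance between each of fresh_1, fresh_2, fresh_5 and charger below 0.11 m and horizontal distance between each of fresh_3, fresh_4 and mat below 0.18 m) or (horizontal distance between each of fresh_1, fresh_3, fresh_4 and charger below 0.11 m and horizontal distance between each of fresh_2, fresh_5 and mat below 0.18 m) or (horizontal distance between each of fresh_1, fresh_3, fresh_5 and charger below 0.11 m and horizontal distance between each of fresh_2, fresh_4 and mat below 0.18 m) or (horizontal distance between each of fresh_1, fresh_4, fresh_5 and charger below 0.11 m and horizontal distance between each of fresh_2, fresh_3 and mat below 0.18 m) or (horizontal distance between each of fresh_1, fresh_5 and mat below 0.18 m and horizontal distance between each of fresh_2, fresh_3, fresh_4 and charger below 0.11 m) or (horizontal distance between each of fresh_1, fresh_4 and mat below 0.18 m and horizontal distance between each of fresh_2, fresh_3, fresh_5 and charger below 0.11 m) or (horizontal distance between each of fresh_1, fresh_3 and mat below 0.18 m and horizontal distance between each of fresh_2, fresh_4, fresh_5 and charger below 0.11 m) or (horizontal distance between each of fresh_1, fresh_2 and mat below 0.18 m and horizontal distance between each of fresh_3, fresh_4, fresh_5 and charger below 0.11 m)) and (horizontal distance between fresh_1 and mat below 0.18 m or (z of fresh_1 in the frame of charger below 0.028 m and angle between the x axis of fresh_1 and the z axis of charger, either way round above 1.4 rad)) and (horizontal distance between fresh_2 and mat below 0.18 m or (z of fresh_2 in the frame of charger below 0.028 m and angle between the x axis of fresh_2 and the z axis of charger, either way round above 1.4 rad)) and (horizontal distance between fresh_3 and mat below 0.18 m or (z of fresh_3 in the frame of charger below 0.028 m and angle between the x axis of fresh_3 and the z axis of charger, either way round above 1.4 rad)) and (horizontal distance between fresh_4 and mat below 0.18 m or (z of fresh_4 in the frame of charger below 0.028 m and angle between the x axis of fresh_4 and the z axis of charger, either way round above 1.4 rad)) and (horizontal distance between fresh_5 and mat below 0.18 m or (z of fresh_5 in the frame of charger below 0.028 m and angle between the x axis of fresh_5 and the z axis of charger, either way round above 1.4 rad)) and linear speed of each of tested_1, tested_2, tested_3, tested_4, fresh_1, fresh_2, fresh_3, fresh_4, fresh_5 below 0.03 m/s and value of joint selector above 1 rad); the robot touches nothing.
It fails at once if the solder reel is moved more than 5 cm (distance of solder_reel from where it was at the start of the episode above 0.05 m).
It fails at once if the flux bottle is moved more than 5 cm (distance of flux_bottle from where it was at the start of the episode above 0.05 m).
Of tested_1, tested_2, tested_3, tested_4 only 2 to 4 are there at a start; the rules pass over those that are not, and their reading is None.
At some moment in a run one of fresh_1, fresh_2, fresh_3, fresh_4, fresh_5 may be knocked a few centimetres aside while the robot is not near it.
Once in a run the grip may slacken for a moment while it holds something.
It also fails if it takes over 210 s, if anything falls off the work surface, if the arm or the gripper's body presses on something with over 40 N, if the wrist force passes 120 N, or if a joint passes its speed limit or range.

## Working session

There is one attempt and no reset: what is moved stays moved. The work goes in short steps, each a Python script; the robot and the scene stay as the last script left them, time stands still between calls to the robot, and variables do not carry over. Pictures are saved under pics/ and viewed, at most 14 in all, crops included, and the job is handed in when it is done.

```bash
ls; mkdir -p pics; python3 - <<'E'
from cell import robot, grip, kin, viewer
import cv2, numpy as np
for n in ("side","top"):
    im=viewer.read_camera(n); cv2.imwrite(f"pics/{n}0.png",im[:,:,::-1])
    i=viewer.camera_info(n); print(n,np.round(i["camera_matrix"],1).tolist(),np.round(i["R"],3).tolist(),np.round(i["t"],1).tolist())
    R=np.array(i["R"]);t=np.array(i["t"])
    for k in ("charger","bin","mat","tested_1","fresh_1","solder_reel","flux_bottle","selector_grip"):
        for d in viewer.pinpoint(k,n): print(k,round(d["confidence"],2),np.round(R.T@(np.array(d["at"])-t)).tolist())
o=robot.observe();print(o["t"],o["tcp_rot"])
E
```

```text
pics
side [[395.0, 0.0, 258.6], [0.0, 395.0, 193.5], [0.0, 0.0, 1.0]] [[-0.734, -0.679, -0.003], [-0.359, 0.392, -0.847], [0.577, -0.62, -0.532]] [439.1, 290.8, 727.9]
charger 0.65 [505.0, -14.0, 4.0]
bin 0.71 [474.0, 313.0, 1.0]
mat 0.74 [501.0, -302.0, -2.0]
mat 0.56 [504.0, -12.0, -0.0]
tested_1 0.79 [456.0, -44.0, 17.0]
tested_1 0.76 [467.0, 38.0, 16.0]
tested_1 0.75 [554.0, 27.0, 17.0]
tested_1 0.72 [812.0, -87.0, 10.0]
tested_1 0.59 [761.0, 154.0, 6.0]
tested_1 0.58 [544.0, -64.0, 12.0]
fresh_1 0.82 [445.0, -292.0, 13.0]
fresh_1 0.76 [551.0, -300.0, 14.0]
fresh_1 0.75 [442.0, -228.0, 13.0]
fresh_1 0.63 [436.0, -376.0, 14.0]
fresh_1 0.45 [546.0, -382.0, 13.0]
flux_bottle 0.8 [707.0, -189.0, 2.0]
selector_grip 0.53 [658.0, -66.0, 83.0]
top [[457.5, 0.0, 254.7], [0.0, 457.5, 189.7], [0.0, 0.0, 1.0]] [[0.024, -1.0, 0.014], [-0.989, -0.026, -0.143], [0.143, -0.011, -0.99]] [-29.2, 623.3, 1558.9]
charger 0.74 [504.0, -12.0, 2.0]
charger 0.4 [555.0, 26.0, 16.0]
bin 0.73 [478.0, 316.0, 2.0]
bin 0.37 [545.0, -382.0, 15.0]
mat 0.58 [496.0, -298.0, -5.0]
tested_1 0.67 [553.0, 24.0, 16.0]
tested_1 0.6 [449.0, -52.0, 17.0]
tested_1 0.58 [764.0, 150.0, 12.0]
tested_1 0.55 [469.0, 37.0, 13.0]
tested_1 0.43 [541.0, -61.0, 20.0]
tested_1 0.32 [652.0, -66.0, 87.0]
tested_1 0.24 [546.0, -226.0, 4.0]
fresh_1 0.72 [442.0, -226.0, 13.0]
fresh_1 0.72 [449.0, -292.0, 18.0]
fresh_1 0.69 [547.0, -302.0, 13.0]
fresh_1 0.57 [545.0, -381.0, 16.0]
fresh_1 0.56 [437.0, -377.0, 14.0]
solder_reel 0.48 [543.0, -225.0, 0.0]
flux_bottle 0.72 [708.0, -187.0, 2.0]
flux_bottle 0.46 [548.0, -227.0, 2.0]
selector_grip 0.74 [655.0, -65.0, 86.0]
0.9 [ 3.08145489e+00  6.11485431e-01 -6.06475984e-05]
```

View pics/top0.png

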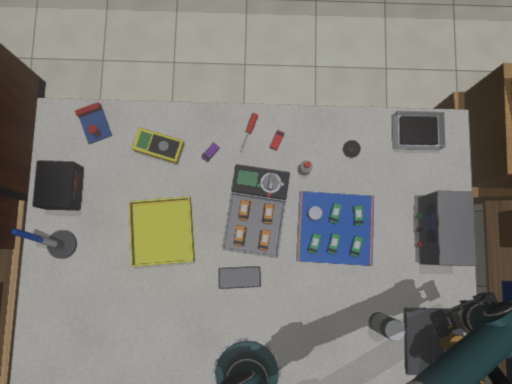

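View pics/side0.png

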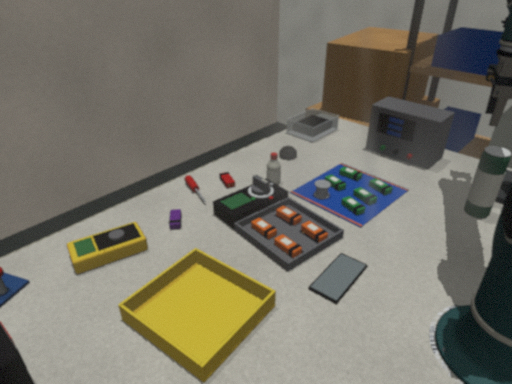

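The tray holds four orange packs at about (244,209), (268,212), (240,235) and (264,239) in the top view. The mat holds five green ones, with the reel at (316,213). The purple (211,152) and red (277,140) look-alikes lie elsewhere. Next I'll measure the yaws and heights with the wrist camera from two places.

```bash
cat > h.py <<'E'
from cell import robot, grip, kin, viewer
import cv2, numpy as np
from scipy.spatial.transform import Rotation as Ro
def rot(yaw): return (Ro.from_euler('z',yaw)*Ro.from_euler('x',np.pi)).as_rotvec()
def best(p,yaw):
    c=[]
    for y in (yaw,yaw+np.pi,yaw-np.pi):
        q=kin.ik(p,rot(y))
        if q is not None: c.append((abs(q[6]),y))
    return min(c)[1]
def look(p,name,zp,yaw=0.,save=None):
    """wrist view from p; list of (conf, pinpoint world, rect centre on plane zp, yaw, sizes)"""
    robot.movep(p,rot(best(p,yaw))); robot.hold(.3)
    i=viewer.camera_info("wrist"); im=viewer.read_camera("wrist")
    if save: cv2.imwrite(save,im[:,:,::-1])
    K=np.array(i["camera_matrix"]);R=np.array(i["R"]);t=np.array(i["t"]);C=-R.T@t
    pts=[R.T@(np.array(d["at"])-t) for d in viewer.pinpoint(name,"wrist") if d["confidence"]>.35]
    out=[]
    for d in viewer.silhouettes(name,"wrist"):
        if d["confidence"]<.35: continue
        v=np.argwhere(d["mask"])[:,::-1].astype(float)
        if len(v)<30: continue
        a=(v-K[:2,2])/[K[0,0],K[1,1]]; th=np.linalg.norm(a,axis=1)
        ray=np.c_[a*np.sinc(th/np.pi)[:,None]/np.sinc(0) ,np.cos(th)]@R
        w=(C+ray*((zp-C[2])/ray[:,2])[:,None])[:,:2]
        (c,s,_)=r=cv2.minAreaRect(w.astype(np.float32)); b=cv2.boxPoints(r)
        e=max(b[1]-b[0],b[2]-b[1],key=np.linalg.norm); y=np.arctan2(e[1],e[0]); y=(y+np.pi/2)%np.pi-np.pi/2
        px=v.mean(0).round()
        hue=np.median(cv2.cvtColor(im,cv2.COLOR_RGB2HSV)[d["mask"]],axis=0)
        n=min(pts,key=lambda q:np.hypot(*(q[:2]-c)),default=np.full(3,np.nan))
        out.append(dict(conf=round(d["confidence"],2),pin=np.round(n,1).tolist(),c=np.round(c,1).tolist(),yaw=round(float(y),3),size=sorted(np.round(s,1).tolist()),px=px.tolist(),hsv=hue.tolist()))
    return out
E
python3 - <<'E'
from h import *
for k,p in enumerate([(490,-40,300),(540,10,330)]):
    for d in look(p,"tested_1",21,save=f"pics/w{k}.png"): print(d)
    i=viewer.camera_info("wrist");print(np.round(i["camera_matrix"],0).tolist())
    R=np.array(i["R"]);t=np.array(i["t"])
    for n in("charger","selector_grip"):
        for d in viewer.pinpoint(n,"wrist"): print(n,round(d["confidence"],2),np.round(R.T@(np.array(d["at"])-t)).tolist())
for k,p in enumerate([(490,-290,300),(530,-320,330)]):
    for d in look(p,"fresh_1",18,save=f"pics/m{k}.png"): print(d)
print(robot.observe()["t"])
E
```

```text
{'conf': 0.83, 'pin': [555.4, 29.1, 17.2], 'c': [554.2, 26.6], 'yaw': -0.095, 'size': [33.1, 72.4], 'px': [301.0, 203.0], 'hsv': [12.0, 193.0, 133.0]}
{'conf': 0.8, 'pin': [464.4, 39.2, 15.1], 'c': [465.8, 39.2], 'yaw': -0.126, 'size': [33.2, 71.0], 'px': [312.0, 147.0], 'hsv': [12.0, 192.0, 131.0]}
{'conf': 0.76, 'pin': [815.7, -85.9, 11.6], 'c': [814.8, -90.8], 'yaw': -0.365, 'size': [33.0, 64.1], 'px': [232.0, 333.0], 'hsv': [1.0, 208.0, 171.0]}
{'conf': 0.72, 'pin': [448.8, -54.5, 10.7], 'c': [450.8, -50.1], 'yaw': -0.172, 'size': [31.2, 71.8], 'px': [251.0, 136.0], 'hsv': [13.0, 173.0, 161.0]}
{'conf': 0.63, 'pin': [543.0, -63.9, 16.5], 'c': [542.8, -61.5], 'yaw': -0.054, 'size': [30.2, 73.1], 'px': [244.0, 196.0], 'hsv': [14.0, 187.5, 179.0]}
[[297.0, 0.0, 258.0], [0.0, 297.0, 192.0], [0.0, 0.0, 1.0]]
charger 0.81 [506.0, -10.0, -5.0]
charger 0.34 [554.0, -294.0, 13.0]
selector_grip 0.94 [655.0, -64.0, 91.0]
{'conf': 0.96, 'pin': [556.6, 28.0, 16.8], 'c': [554.1, 27.3], 'yaw': -0.109, 'size': [31.4, 70.8], 'px': [269.0, 168.0], 'hsv': [12.0, 193.0, 124.0]}
{'conf': 0.84, 'pin':
[... 1611 characters left out ...]
.282, 'size': [31.6, 75.3], 'px': [202.0, 209.0], 'hsv': [66.0, 161.5, 59.0]}
{'conf': 0.84, 'pin': [446.4, -295.2, 16.0], 'c': [446.6, -293.0], 'yaw': -0.296, 'size': [31.1, 74.5], 'px': [242.0, 208.0], 'hsv': [66.0, 147.0, 116.5]}
{'conf': 0.78, 'pin': [549.3, -378.7, 11.2], 'c': [546.8, -381.1], 'yaw': 0.016, 'size': [31.7, 70.3], 'px': [297.0, 148.0], 'hsv': [66.0, 141.0, 111.5]}
{'conf': 0.76, 'pin': [436.2, -373.3, 13.2], 'c': [438.7, -372.6], 'yaw': -0.266, 'size': [34.3, 72.6], 'px': [290.0, 213.0], 'hsv': [66.0, 146.0, 117.0]}
{'conf': 0.57, 'pin': [552.1, -293.4, 12.8], 'c': [551.5, -298.4], 'yaw': -0.285, 'size': [31.8, 71.7], 'px': [244.0, 145.0], 'hsv': [66.0, 154.0, 78.0]}
7.95
```

Both views agree, and the sizes match on planes z=21 and z=18. Now the first orange pack.

```bash
cat >> h.py <<'E'
def st(m=""):
    o=robot.observe(); print(m,"t",round(o["t"],1),"w",round(o["grip_width"],3),"f",round(o["grip_force"],1),"F",np.round(o["contact_force"],1).tolist()); return o
def pick(c,yaw,z,up=130):
    y=best([*c,z],yaw); grip(.52,35)
    robot.movep([*c,up],rot(y)); robot.servo_line([*c,z],feed=120)
    grip(0,35); robot.hold(.2); robot.servo_line([*c,up],feed=150)
    return .27<st("picked")["grip_width"]<.4
def place(c,yaw,z,up=130):
    y=best([*c,z],yaw); robot.movep([*c,up],rot(y))
    if not .27<st("above")["grip_width"]<.4: return False
    robot.servo_line([*c,z],feed=120); robot.hold(.2); o=st("down")
    grip(.52); robot.servo_line([*c,up],feed=200)
    return .27<o["grip_width"]<.4
E
python3 - <<'E'
from h import *
grip(.52,35)
print(pick((450.6,-50),-.17,27.5) and place((435,270),0,31))
E
```

```text
picked t 13.3 w 0.323 f 35.0 F [-0.3, 0.2, -0.4]
above t 14.5 w 0.323 f 35.0 F [0.9, 0.0, -0.5]
down t 15.7 w 0.325 f 35.0 F [0.8, 0.2, -1.2]
True
```

```bash
python3 - <<'E'
from h import *
for c,y,p in [((543.6,-60.8),-.045,(525,275)),((465,39.8),-.127,(432,355)),((554.2,27),-.1,(525,355))]:
    r=pick(c,y,27.5) and place(p,0,31); print(r)
    if not r: break
for d in look((476,300,330),"tested_1",18,save="pics/b0.png"): print(d)
cv2.imwrite("pics/top1.png",viewer.read_camera("top")[:,:,::-1])
st()
E
```

```text
picked t 20.9 w 0.323 f 35.0 F [0.2, 0.4, -1.2]
above t 22.4 w 0.321 f 35.0 F [1.3, 0.2, -2.1]
down t 23.6 w 0.324 f 35.0 F [0.3, 0.4, -1.0]
True
picked t 28.3 w 0.324 f 35.0 F [-0.0, 0.5, -0.5]
above t 29.5 w 0.322 f 35.0 F [-0.1, -0.8, -0.3]
down t 30.7 w 0.323 f 35.0 F [0.5, -0.6, -1.1]
True
picked t 35.8 w 0.319 f 35.0 F [-1.0, -0.1, -1.3]
above t 37.0 w 0.324 f 35.0 F [-0.0, -0.4, -0.7]
down t 38.2 w 0.325 f 35.0 F [-0.4, -0.7, -1.6]
True
{'conf': 0.93, 'pin': [529.6, 357.8, 17.6], 'c': [525.5, 355.6], 'yaw': -0.02, 'size': [34.2, 72.7], 'px': [292.0, 189.0], 'hsv': [12.0, 201.0, 115.0]}
{'conf': 0.89, 'pin': [433.2, 354.2, 15.6], 'c': [432.2, 356.0], 'yaw': 0.011, 'size': [32.8, 69.4], 'px': [293.0, 132.0], 'hsv': [13.0, 186.0, 151.5]}
{'conf': 0.86, 'pin': [436.2, 266.4, 15.7], 'c': [435.7, 270.0], 'yaw': 0.01, 'size': [30.4, 69.5], 'px': [238.0, 134.0], 'hsv': [12.0, 200.0, 104.0]}
{'conf': 0.65, 'pin': [526.7, 273.2, 16.4], 'c': [525.6, 273.9], 'yaw': -0.006, 'size': [31.3, 72.2], 'px': [242.0, 190.0], 'hsv': [14.0, 190.0, 117.0]}
 t 40.7 w 0.522 f 0.0 F [-0.8, 0.5, 1.0]
```

All four are in the bin. Now three green packs, looking again before each pick.

```bash
cat > g.py <<'E'
from h import *
def fresh(g,p):
    L=[d for d in look((490,-300,310),"fresh_1",18) if 55<d["hsv"][0]<80 and d["c"][1]<-120]
    for d in L: print(d["c"],d["yaw"],d["size"])
    d=min(L,key=lambda d:np.hypot(*(np.array(d["c"])-g)))
    r=pick(d["c"],d["yaw"],24.5) and place(p,-.105,28.5); print(r); return r
E
python3 - <<'E'
from g import *
for g,p in [((438,-372),(450.5,-50)),((547,-381),(543.6,-60.5)),((445,-225),(465,40))]:
    if not fresh(g,p): break
for d in look((500,-20,320),"fresh_1",21,save="pics/t1.png"): print(d)
cv2.imwrite("pics/side1.png",viewer.read_camera("side")[:,:,::-1])
st()
E
```

```text
[445.6, -292.3] -0.258 [31.0, 71.4]
[568.2, -332.1] -0.239 [32.8, 72.2]
[445.0, -225.3] -0.303 [30.2, 72.3]
[438.5, -371.7] -0.26 [33.0, 71.0]
[545.9, -379.9] 0.03 [32.4, 69.9]
picked t 48.2 w 0.323 f 35.0 F [-0.4, 0.2, -1.2]
above t 49.4 w 0.322 f 35.0 F [-0.1, 0.3, -1.6]
down t 50.6 w 0.321 f 35.0 F [1.0, 0.4, -1.5]
True
[569.0, -331.8] -0.24 [32.8, 72.0]
[547.1, -380.2] 0.023 [32.3, 69.5]
[445.3, -291.9] -0.249 [32.6, 71.1]
[444.3, -225.2] -0.311 [29.5, 70.4]
picked t 57.6 w 0.322 f 35.0 F [-0.5, 0.0, -1.3]
above t 59.4 w 0.323 f 35.0 F [-0.5, 0.2, -0.7]
down t 60.6 w 0.327 f 35.0 F [-0.6, -0.2, -1.3]
True
[443.4, -225.5] -0.344 [32.3, 73.7]
[568.8, -330.9] -0.24 [32.7, 71.2]
[445.4, -292.5] -0.258 [30.4, 70.7]
picked t 68.6 w 0.323 f 34.6 F [-1.2, 0.3, -0.7]
above t 69.7 w 0.326 f 34.6 F [0.1, -0.6, -0.6]
down t 70.9 w 0.323 f 34.7 F [0.0, -0.1, -0.6]
True
{'conf': 0.94, 'pin': [463.1, 39.1, 14.2], 'c': [465.5, 39.5], 'yaw': -0.049, 'size': [32.1, 69.6], 'px': [296.0, 139.0], 'hsv': [66.0, 135.0, 85.0]}
{'conf': 0.8, 'pin': [568.6, -327.3, 12.3], 'c': [566.0, -325.7], 'yaw': -0.291, 'size': [40.8, 76.5], 'px': [87.0, 200.0], 'hsv': [66.0, 158.0, 110.0]}
{'conf': 0.75, 'pin': [449.0, -50.6, 16.1], 'c': [449.4, -49.8], 'yaw': -0.093, 'size': [30.3, 70.4], 'px': [237.0, 128.0], 'hsv': [66.0, 130.0, 105.0]}
{'conf': 0.74, 'pin': [447.6, -296.3, 15.2], 'c': [445.2, -287.5], 'yaw': -0.238, 'size': [41.4, 72.9], 'px': [97.0, 131.0], 'hsv': [67.0, 154.0, 119.0]}
{'conf': 0.67, 'pin': [545.8, -59.6, 16.4], 'c': [542.7, -61.8], 'yaw': -0.094, 'size': [33.8, 73.4], 'px': [231.0, 188.0], 'hsv': [66.0, 132.0, 94.0]}
 t 73.3 w 0.523 f 0.0 F [-0.3, -0.7, 1.0]
```

Three green packs lie level in the tray and two remain on the mat (one was knocked aside earlier, but it's still on the mat). Next, a closer look at the selector.

```bash
python3 - <<'E'
from h import *
for k,p in enumerate([(640,-65,230),(600,-40,230)]):
    for d in look(p,"selector_grip",87,yaw=-.1,save=f"pics/s{k}.png"): print(d)
E
```

```text
{'conf': 0.57, 'pin': [653.7, -66.0, 89.6], 'c': [645.1, -67.5], 'yaw': -0.73, 'size': [49.6, 56.4], 'px': [258.0, 189.0], 'hsv': [26.0, 3.0, 74.0]}
{'conf': 0.94, 'pin': [652.5, -64.7, 83.9], 'c': [642.1, -65.2], 'yaw': -0.697, 'size': [49.1, 62.4], 'px': [241.0, 224.0], 'hsv': [30.0, 2.0, 121.0]}
```

View pics/s0.png

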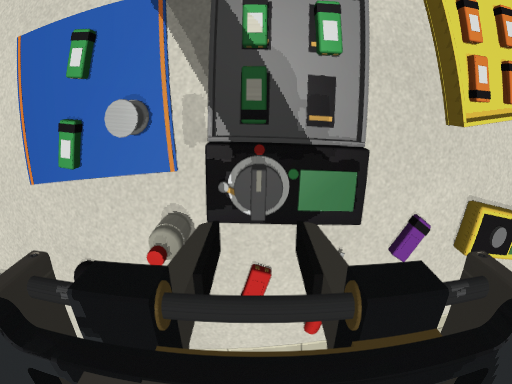

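The bar stands at (259,192), pointing at the red dot (260,150), with the green dot at (293,174), so off. Both estimates put it at about (653,-65), z 87. I'll grip it and turn it 1.2 rad clockwise, which means decreasing yaw.

```bash
python3 - <<'E'
from h import *
c=[653.5,-65.3]; z=86; y0=-.105
for b in (y0,y0+np.pi,y0-np.pi):
    qs=[kin.ik([*c,z],rot(b-a)) for a in (0,.6,1.27)]
    print(round(b,2),[None if q is None else round(q[6],2) for q in qs])
    if all(q is not None and abs(q[6])<2.7 for q in qs): break
else: raise SystemExit
robot.movep([*c,140],rot(b)); robot.servo_line([*c,z],feed=80); st("at")
grip(0,20); robot.hold(.2); st("held")
for a in np.linspace(.1,1.25,12):
    robot.movep([*c,z],rot(b-a))
    o=robot.observe(); print(round(a,2),np.round(o["wrist_torque"],2).tolist(),np.round(o["contact_force"],1).tolist(),round(o["grip_width"],3))
robot.hold(.3); grip(.52); robot.hold(.2)
robot.servo_line([*c,170],feed=100)
robot.movep([600,-40,230],rot(best([600,-40,230],-.1))); robot.hold(.3)
cv2.imwrite("pics/s2.png",viewer.read_camera("wrist")[:,:,::-1])
cv2.imwrite("pics/top2.png",viewer.read_camera("top")[:,:,::-1]); st()
E
```

```text
-0.1 [np.float64(-1.04), np.float64(-1.38), np.float64(2.64)]
at t 77.9 w 0.52 f 0.0 F [0.9, -0.3, -0.4]
held t 78.7 w 0.171 f 20.0 F [-0.1, -3.3, 1.1]
0.1 [-1.01, 0.19, 0.19] [0.2, -4.7, 2.2] 0.172
0.2 [-1.12, 0.16, 0.1] [-0.8, -5.1, 2.9] 0.173
0.31 [-1.19, 0.21, 0.11] [-0.9, -5.2, 2.1] 0.174
0.41 [-1.27, 0.21, 0.11] [-1.6, -5.7, 2.8] 0.175
0.52 [-1.32, 0.36, 0.0] [-1.3, -5.6, 2.2] 0.171
0.62 [-1.36, 0.45, -0.04] [-1.9, -6.2, 2.7] 0.171
0.73 [-1.44, 0.52, -0.01] [-2.5, -6.7, 3.5] 0.171
0.83 [-1.43, 0.61, -0.07] [-3.0, -7.5, 3.6] 0.169
0.94 [-1.49, 0.77, -0.06] [-3.9, -6.9, 3.7] 0.173
1.04 [-1.52, 0.86, -0.16] [-3.7, -7.2, 5.1] 0.176
1.15 [-1.5, 1.02, -0.1] [-4.1, -7.2, 4.2] 0.172
1.25 [-1.6, 1.16, 0.46] [-7.1, -6.9, 5.4] 0.176
 t 86.8 w 0.517 f 0.0 F [0.7, -0.1, 0.4]
```

View pics/s2.png

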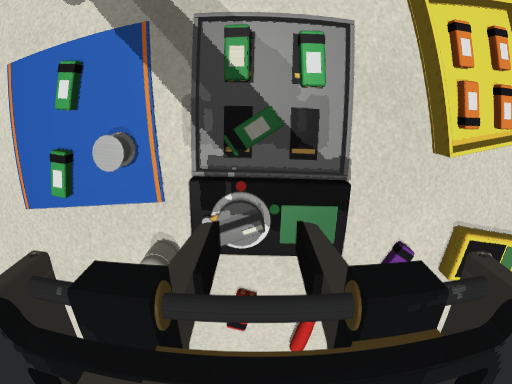

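View pics/top2.png

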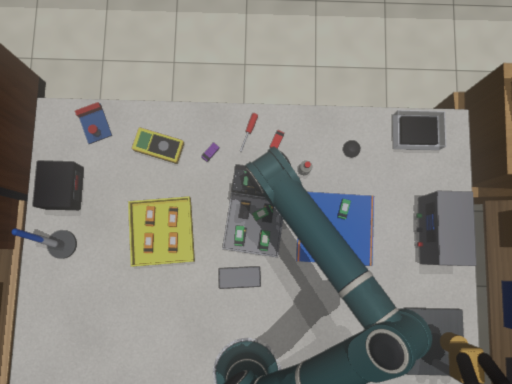

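The selector now points at the green dot (bar from about (215,243) to (265,220)), and its detent held. But the pack near the console (255,130) is now skewed, so I'll look closer.

```bash
python3 - <<'E'
from h import *
for d in look((470,-20,300),"fresh_1",21,save="pics/t2.png"):
    if d["c"][1]>-120: print(d)
for d in look((560,-90,300),"fresh_1",21):
    if d["c"][1]>-120: print(d)
im=cv2.imread("pics/t2.png"); cv2.imwrite("pics/t2c.png",cv2.resize(im[80:280,160:360],(600,600),interpolation=cv2.INTER_CUBIC))
s=viewer.read_camera("side")[:,:,::-1]; cv2.imwrite("pics/s3c.png",cv2.resize(s[165:275,200:350],(750,550),interpolation=cv2.INTER_CUBIC)); st()
E
```

```text
{'conf': 0.94, 'pin': [460.2, 38.6, 15.4], 'c': [464.5, 40.0], 'yaw': -0.069, 'size': [32.2, 72.3], 'px': [297.0, 159.0], 'hsv': [66.0, 138.0, 86.0]}
{'conf': 0.68, 'pin': [547.1, -38.0, 16.2], 'c': [544.8, -41.0], 'yaw': -1.052, 'size': [37.9, 75.2], 'px': [244.0, 211.0], 'hsv': [66.0, 129.5, 138.0]}
{'conf': 0.57, 'pin': [446.9, -47.6, 16.2], 'c': [448.2, -49.6], 'yaw': -0.117, 'size': [31.9, 71.6], 'px': [237.0, 148.0], 'hsv': [66.0, 137.0, 86.5]}
{'conf': 0.75, 'pin': [549.2, -39.6, 14.8], 'c': [547.0, -40.4], 'yaw': -1.079, 'size': [33.5, 71.5], 'px': [291.0, 154.0], 'hsv': [66.0, 136.0, 91.0]}
{'conf': 0.68, 'pin': [447.4, -49.0, 17.7], 'c': [449.1, -49.8], 'yaw': -0.095, 'size': [32.3, 72.1], 'px': [285.0, 87.0], 'hsv': [66.0, 130.0, 108.5]}
{'conf': 0.68, 'pin': [464.0, 36.6, 14.4], 'c': [464.1, 39.6], 'yaw': -0.04, 'size': [35.8, 72.2], 'px': [345.0, 100.0], 'hsv': [66.0, 142.0, 150.0]}
 t 88.9 w 0.519 f 0.0 F [-0.2, -0.3, -1.5]
```

View pics/t2c.png

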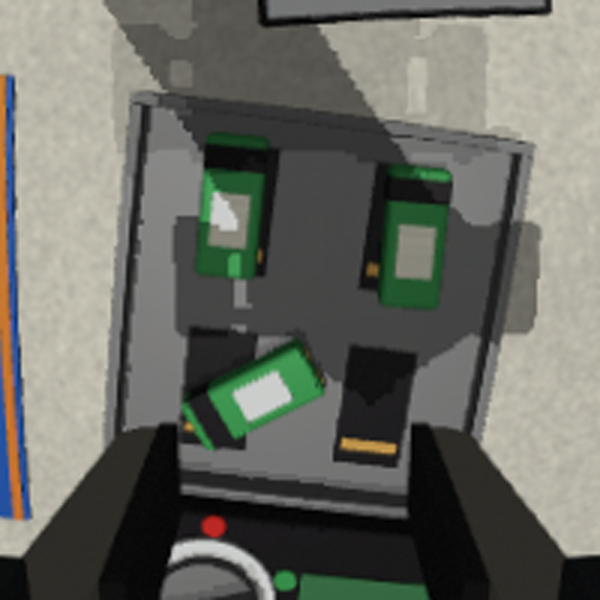

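View pics/s3c.png

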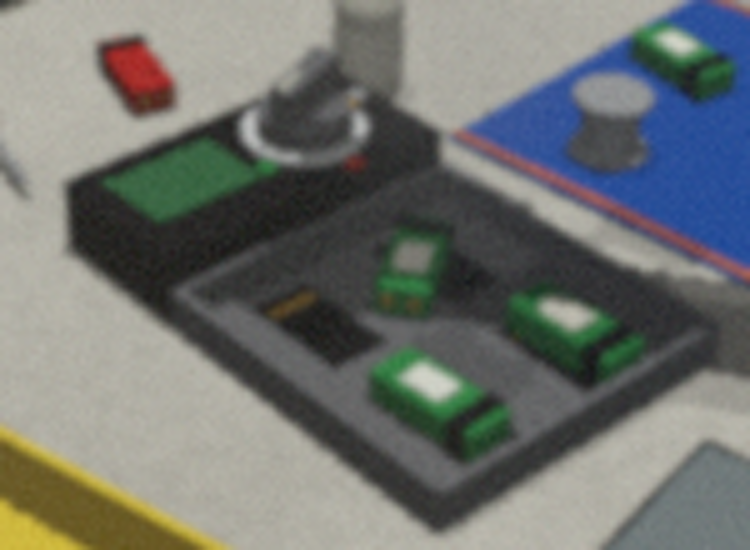

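The skewed pack lies flat on the tray floor about 50 mm from the tray's centre (z about 16 in both views), so it still counts. The selector sits at the green dot, four orange packs are in the bin, two greens are on the mat, and the bottle and reel are where they were. I'm handing in.

```bash
python3 - <<'E'
from h import *
robot.hold(.5); print(robot.job_done())
E
```

```text
the job is handed in; nothing more can be done
None
```

The job is handed in, with no verdict returned: the last pictures showed four orange packs in the bin, three green packs flat on the tray floor (one knocked askew but level), two on the mat, and the selector on the green dot.

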